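Centre the reference weight on the load-cell plate

TASK

Calibrate the load cell: stand the steel weight gently on the front half of the small square plate, clear of the two white-tipped posts, then slide it back along the plate until it touches both posts. Keep it pressed lightly against both at once, with about 5 N on each, for a second, never hard, because the tips are brittle ceramic. Then let go, leaving it upright and centred with no edge overhanging the plate, and leave the other things alone.

Things in the scene. Friction and masses are not known exactly. Their poses are not given: they have to be found in the camera images.
- steel_weight: the loose polished-steel reference weight: a round body 64 mm in diameter and 26 mm high with an upright round handle 22 mm in diameter on its axis, from 26 mm to the top at 66 mm (the last 6 mm flare to 26 mm); 0.36 to 0.59 kg; origin at the centre of its underside, z up. A sideways push on the handle of more than about 3 N tips it unless the handle is held; pushed on its body it slides (friction on the plate 0.48 to 0.72)
- load_stand: the fixed load-cell stand: grey base 116 x 126 mm, 12 mm thick, carrying the small plate and the two posts; origin on the bench under the plate's centre, its +x axis points from the open front of the plate to the back where the posts are. It stands in a different place and yaw each time and does not move
- load_plate: the stand's square steel plate, 70 x 70 mm, 8 mm thick, its top 50 mm above the bench; origin at its centre (4 mm under the top); axes as the stand's. Rigid. More than 40 N from the weight overloads it
- plate_centre (a point): the middle of the plate's top face, axes as the stand's; the weight's origin belongs here, and is here when its body touches both posts
- post_left: the rigid post at the back left of the plate (+y of the stand), its origin is that of the stand; its slippery polished white ceramic ball nose (friction about 0.12), 10 mm in diameter, is centred 37 mm from the plate's middle, 60 degrees to the left of the stand's +x axis (18.5 mm, +32.0 mm), 12 mm above the plate's top; the upright behind it stands 57 mm from the middle and rises to 16 mm above the plate's top. The tip breaks above 12 N from the weight
- post_right: the same post mirrored, at the back right of the plate (-y of the stand): ball nose at (18.5 mm, -32.0 mm) from the plate's middle, 12 mm above its top; breaks above 12 N from the weight
- brass_weight: a smaller brass weight, 44 mm in diameter, 52 mm high with its handle: not to be disturbed; origin at the centre of its underside
- canister: a dark grey filter canister with a red band, 69 mm in diameter, 58 mm high: not to be disturbed; origin at the centre of its underside
- gauge: a white spare pressure gauge lying on its back, 73 x 62 x 30 mm: not to be disturbed; origin at the centre of its underside
There are look-alikes about, which are no part of the job. What is shaped like the steel_weight but purple is not meant.

How it is judged:
By the outcome, as a careful person would: the job done as asked, in the order asked, and still so for the second after the job is handed in, with the robot touching nothing.
It also fails if it takes over 70 s, if anything falls off the work surface, if the arm or the gripper's body presses on something with over 40 N, if the wrist force passes 120 N, or if a joint passes its speed limit or range.

ROBOT

A 6-joint arm with a two-finger parallel gripper is mounted at the origin on a cart in front of the work surface, level with it; the furniture and walls round the work are solid. World frame = base frame: x ahead of the robot, y to its left, z up, the work surface at z = 0. Lengths are in mm, angles in rad, forces in N, time in s.
With the tool pointing down it reaches from about 425 to 1125 mm from the base axis. Payload 14.9 kg.
Tool frame: the origin (TCP) lies midway between the tips of the shut fingers; the grasp point (between the pads) lies robot.tcp_to_grasp behind it (robot.tcp_to_grasp is the distance from the TCP to the grasp point, in mm); x points along the fingers, y is the direction in which the jaws open and shut, and the axes are right-handed (so a half turn about x gives the same grasp; the last joint's range is limited). The gripper opens to 91 mm and grips with 3 to 60 N. Pads are 32 mm wide; open, the fingers measure 118 mm over their backs; the gripper's body (76 mm by 178 mm) begins 60 mm behind the grasp point.
Start: joints at [1.22, 0.379, 1.734, -0, 1.028, -0.033], TCP at [218.742, 664.959, 213.932] pointing down, gripper open.
Joint ranges: [-2.77, 2.77], [-0.74, 2.19], [0, 2.66], [-1.06, 4.2], [0.31, 2.87], [-3.08, 3.08]. Speed limits (rad/s): [1.89, 1.89, 2.39, 3.14, 3.14, 3.14].

INTERFACE

Orientations are given as a 3x3 rotation matrix whose columns are the frame's x, y, z axes.
In Python, from rig import robot, read_camera, camera_info, sign_off gives the robot as it stands.
- The arm moves only by the tool drive_tool, never from a script. Its argument "deltas" is text: rows parted by semicolons, each of 7 numbers parted by spaces: the turn, a rotation vector about the world's x, y, z in rad, then the shift along the world's x, y, z in cm, then the finger opening in cm, from 0 to 9.12. A call has 1 to 8 rows; each row is the pose to reach, as a shift and turn from the pose measured when the call began; what a row does not reach only later rows make up. A row lasts 1/12 s, in which the tool goes at most 41.7 mm and 7.16 degrees, less where a joint would pass 70% of its speed; a pose out of reach is approached as far as the arm can. A call with a gripper value outside its range is refused whole. The fingers move at their own pace and stop on an object; "newtons" is the grip in N (left out, the last holds). Time passes only in rows, so rows that repeat a pose let the fingers close. It gives the time, the measured TCP pose, the force and the opening at its end, in the units of the state.
- robot.get_obs(): the state, without advancing time (a new reading comes with each control period).
- read_camera(name): name is "scene" or "top" or "wrist"; returns the picture (400x640x3 uint8, red, green, blue); there is no depth.
- camera_info(name): a dict with "camera_matrix" (3x3 intrinsics, pixels), "extrinsics" (4x4, takes a point from camera to world coordinates); the wrist camera has in their place "hand_eye" (4x4, takes a point from camera to tool coordinates, whose origin is the TCP and whose axes are the tool frame's). Camera axes: x right, y down, z forward; pixel columns grow to the right and rows downward; lengths in mm; the calibration is good to about 2 mm. A picture is of the moment at which its call begins: read the wrist's pose just before it. camera_info takes no time and is no camera call.
- sign_off(): hands the job in, once; it reports no verdict.
The state is a dict: "time_s": time; "qpos": joint angles; "dq": joint speeds; "joint_torque": joint torques, N m; "ee_pos": TCP position; "tcp_rot": TCP orientation; "contact_force": force on the tool from outside, world axes, zero at the start; "ft_torque": the same for the moment, N m; "width": finger opening in mm.
Only numpy, scipy, OpenCV 4.12 (cv2) and the standard library are available. Lean on these libraries where they do the work, as an engineer would, in place of code of your own. Each camera call takes 0.05 s, during which the arm holds its last target.

## Working session

There is one attempt and no reset: what is moved stays moved. The work goes in short steps, Python scripts to look and compute and a tool call to move; the robot and the scene stay as the last step left them, time stands still between calls to the robot, and variables do not carry over. Pictures are saved under pics/ and viewed, and the job is handed in when it is done.

Besides the shell and the picture viewer there is one more tool, called after ">>>" as name(argument=value, ...) on one line, values as JSON. drive_tool: Moves the arm, as the interface text tells. Its arguments: {"type":"object","properties":{"deltas":{"type":"string"},"newtons":{"type":"number"}},"required":["deltas"]}

```bash
mkdir -p pics; ls
python3 - <<'E'
from rig import robot, read_camera, camera_info
import cv2
print(robot.tcp_to_grasp); print(robot.get_obs())
for n in ["scene","top","wrist"]:
    print(n,camera_info(n))
    cv2.imwrite(f"pics/{n}0.png",cv2.cvtColor(read_camera(n),cv2.COLOR_RGB2BGR))
E
```

```text
pics
18.8
{'time_s': 0.0, 'qpos': array([ 1.21973221e+00,  3.79414450e-01,  1.73473626e+00,  4.61886500e-05,
        1.02850772e+00, -3.33174861e-02]), 'dq': array([ 3.97096229e-04, -9.37134053e-05,  5.00908086e-04, -9.45510177e-04,
       -4.33227178e-04,  7.29404459e-04]), 'joint_torque': array([ 8.20279129e-04, -7.63699722e+01, -4.34392691e+01,  6.50702091e-02,
        4.24836797e-02, -1.27089611e-04]), 'ee_pos': array([218.57736922, 664.60665926, 213.30618732]), 'tcp_rot': array([[-4.03666831e-04,  3.12449233e-01,  9.49934373e-01],
       [-9.87167484e-04,  9.49933863e-01, -3.12449485e-01],
       [-9.99999431e-01, -1.06386982e-03, -7.50170691e-05]]), 'contact_force': array([-0.0837956 ,  0.83733883,  0.00645872]), 'ft_torque': array([ 0.00477287, -0.01242187, -0.01279513]), 'width': 91.23700946198012}
scene {'camera_matrix': array([[423.2282963 ,   0.        , 320.50514002],
       [  0.        , 423.2282963 , 198.87476814],
       [  0.        ,   0.        ,   1.        ]]), 'extrinsics': array([[ 7.47892716e-01, -4.91269382e-01,  4.46442472e-01,
        -1.63405655e+02],
    
[... 618 characters left out ...]
   [ 1.03993223e-02, -1.62642650e-01, -9.86630236e-01,
         1.57159303e+03],
       [ 0.00000000e+00,  0.00000000e+00,  0.00000000e+00,
         1.00000000e+00]])}
wrist {'camera_matrix': array([[344.17811526,   0.        , 322.817434  ],
       [  0.        , 344.17811526, 200.49050169],
       [  0.        ,   0.        ,   1.        ]]), 'hand_eye': array([[-1.56144399e-03, -2.62336173e-01,  9.64975282e-01,
        -1.69800555e+02],
       [ 9.99998229e-01,  6.04505421e-04,  1.78245484e-03,
        -3.74324305e-01],
       [-1.05093517e-03,  9.64976356e-01,  2.62334765e-01,
        -7.31917122e+01],
       [ 0.00000000e+00,  0.00000000e+00,  0.00000000e+00,
         1.00000000e+00]])}
```

View pics/scene0.png

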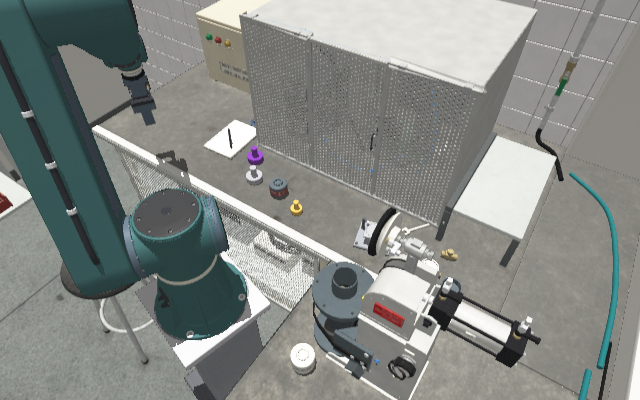

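View pics/top0.png

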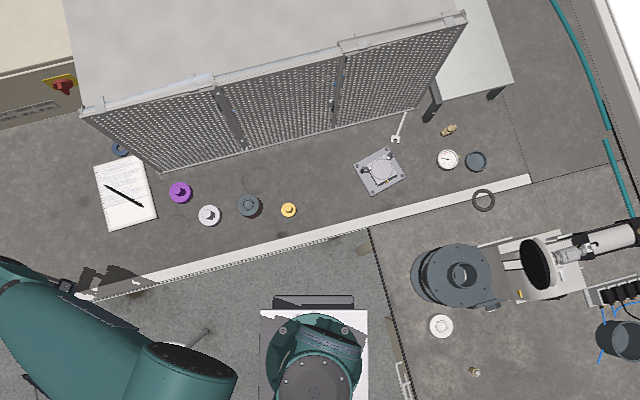

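View pics/wrist0.png

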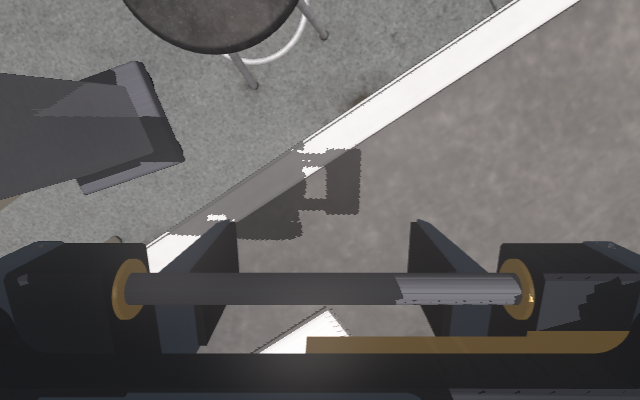

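The top view shows the steel weight at about (209,215), purple look-alike (180,192), canister (248,205), brass (289,210), and the stand at (379,171). I'll zoom in.

```bash
cat > h.py <<'E'
import numpy as np, cv2
from rig import robot, read_camera, camera_info
def ray(n,u,v,pose=None):
    c=camera_info(n);K=c["camera_matrix"]
    if n=="wrist":
        o=pose; T=np.eye(4);T[:3,:3]=o["tcp_rot"];T[:3,3]=o["ee_pos"];E=T@c["hand_eye"]
    else:E=c["extrinsics"]
    d=E[:3,:3]@np.linalg.solve(K,[u,v,1.]);return E[:3,3],d
def at(n,u,v,z,pose=None):
    o,d=ray(n,u,v,pose);return o+d*(z-o[2])/d[2]
def proj(n,p,pose=None):
    c=camera_info(n);K=c["camera_matrix"]
    if n=="wrist":
        T=np.eye(4);T[:3,:3]=pose["tcp_rot"];T[:3,3]=pose["ee_pos"];E=T@c["hand_eye"]
    else:E=c["extrinsics"]
    q=K@(E[:3,:3].T@(np.array(p,float)-E[:3,3]));return q[:2]/q[2]
E
python3 - <<'E'
import cv2
from h import *
im=cv2.imread("pics/top0.png")
a=cv2.resize(im[140:210,330:430],None,fx=8,fy=8,interpolation=cv2.INTER_CUBIC)
cv2.imwrite("pics/a.png",a)
b=cv2.resize(im[160:250,160:310],None,fx=5,fy=5,interpolation=cv2.INTER_CUBIC)
cv2.imwrite("pics/b.png",b)
for n,u,v,z in [("steel",209,215,50),("purple",180,192,50),("can",248,205,58),("brass",289,210,40),("stand",379,171,50),("gauge",447,160,30)]: print(n,at("top",u,v,z).round())
print(at("scene",254,173,50).round())
E
```

```text
steel [425. 308.  50.]
purple [494. 397.  50.]
can [455. 193.  58.]
brass [443.  72.  40.]
stand [ 561. -197.   50.]
gauge [ 600. -409.   30.]
[421. 299.  50.]
```

View pics/a.png

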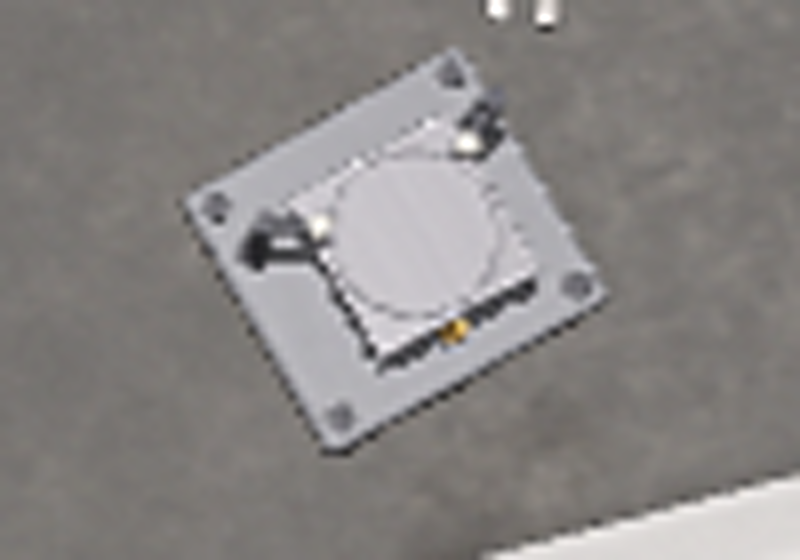

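View pics/b.png

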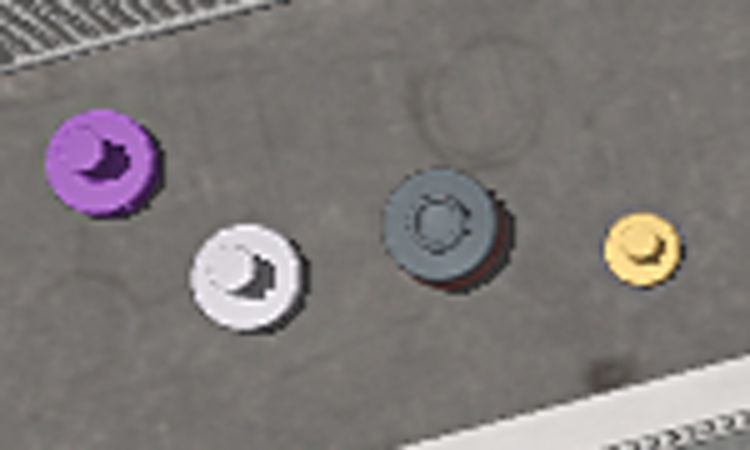

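Run:
```python
from h import *
f=lambda u,v,z,o=(330,140),s=8: at("top",(u+.5)/s-.5+o[0],(v+.5)/s-.5+o[1],z)
L=f(318,223,62+3);R=f(468,143,62+3)
print("tips",L.round(1),R.round(1),"dist",np.linalg.norm(L-R))
C=f(417,236,50);print("circle",C.round(1))
d=L-R;y=np.arctan2(d[1],d[0])-np.pi/2;print("yaw tips",np.degrees(y))
c=(L+R)/2-18.5*np.array([np.cos(y),np.sin(y),0]);print("centre tips",c.round(1))
# base corners z=12
B=[f(*p,12) for p in [(188,203),(455,47),(608,292),(335,455)]]
B=np.array(B);print(B.round(1),[np.linalg.norm(B[i]-B[(i+1)%4]).round(1) for i in range(4)])
e=(B[1]+B[0]-B[2]-B[3]);print("yaw base",np.degrees(np.arctan2(e[1],e[0])), B.mean(0).round(1))
e=(B[0]+B[3]-B[2]-B[1]);print("yaw base2",np.degrees(np.arctan2(e[1],e[0]))-90)
im=cv2.imread("pics/top0.png")
hsv=cv2.cvtColor(im[190:240,190:230],cv2.COLOR_BGR2HSV)
m=(hsv[...,2]>190).astype(np.uint8)
# body disc: min enclosing circle of bright
cs,_=cv2.findContours(m,cv2.RETR_EXTERNAL,cv2.CHAIN_APPROX_NONE);k=max(cs,key=cv2.contourArea)
(a,b),r=cv2.minEnclosingCircle(k);print(a+190,b+190,r, cv2.fitEllipse(k))
print("steel",at("top",a+190,b+190,24).round(1))
sc=cv2.imread("pics/scene0.png")
cv2.imwrite("pics/c.png",cv2.resize(sc[190:270,330:430],None,fx=8,fy=7,interpolation=cv2.INTER_CUBIC))
```

```text
tips [ 568.1 -166.7   65. ] [ 599.  -223.3   65. ] dist 64.46140768530842
circle [ 566.6 -205.6   50. ]
yaw tips 28.603792346015073
centre tips [ 567.3 -203.8   65. ]
[[ 587.4 -122.6   12. ]
 [ 649.9 -227.    12. ]
 [ 553.1 -284.1   12. ]
 [ 489.1 -177.9   12. ]] [np.float64(121.7), np.float64(112.4), np.float64(124.0), np.float64(112.8)]
yaw base 29.96194097439725 [ 569.9 -202.9   12. ]
yaw base2 31.005794794988077
208.31875038146973 214.72500038146973 10.411739349365234 ((18.501516342163086, 24.89779281616211), (19.406570434570312, 20.156156539916992), 33.261314392089844)
steel [429.4 315.3  24. ]
```

View pics/c.png

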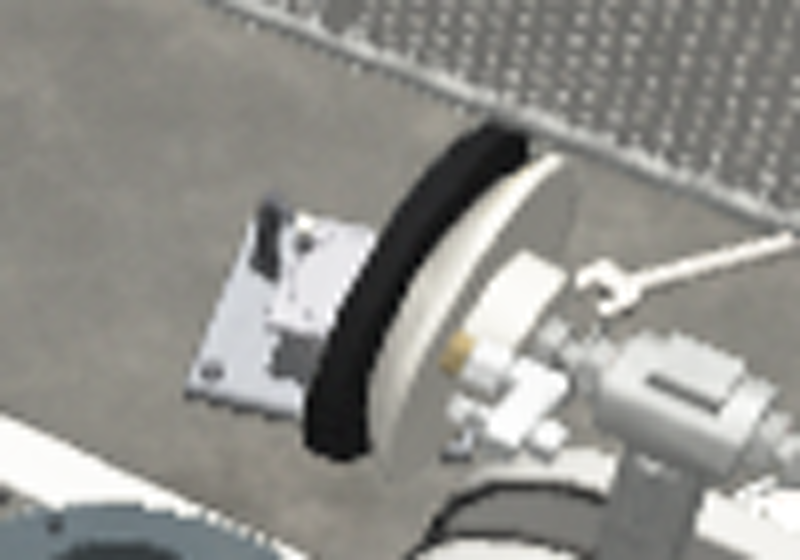

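>>> drive_tool(deltas="0 0 -0.05 1.0 -1.7 0 9.1;0 0 -0.15 3.0 -5.1 0 9.1;0 0 -0.25 5.0 -8.5 0 9.1;0 0 -0.35 7.0 -11.8 0 9.1;0 0 -0.45 9 -15.2 0 9.1;0 0 -0.55 11 -18.6 0 9.1;0 0 -0.65 13 -22 0 9.1;0 0 -0.738 15 -25 0 9.1")

```text
time_s: 0.82
ee_pos: [369.0, 412.5, 213.3]
tcp_rot: [[-0.001, 0.873, 0.488], [-0.001, 0.488, -0.873], [-1.0, -0.001, 0.0]]
contact_force: [0.8, 0.9, -0.6]
width: 91.2
```

Run:
```python
from h import *
o=robot.get_obs();print(o["time_s"],o["ee_pos"],o["tcp_rot"].round(3),o["contact_force"])
im=cv2.cvtColor(read_camera("wrist"),cv2.COLOR_RGB2BGR);cv2.imwrite("pics/w1.png",im)
```

```text
0.8167 [368.99141809 412.50267051 213.29439669] [[-0.001  0.873  0.488]
 [-0.001  0.488 -0.873]
 [-1.    -0.001  0.   ]] [ 0.83641105  0.88350802 -0.5977521 ]
```

View pics/w1.png

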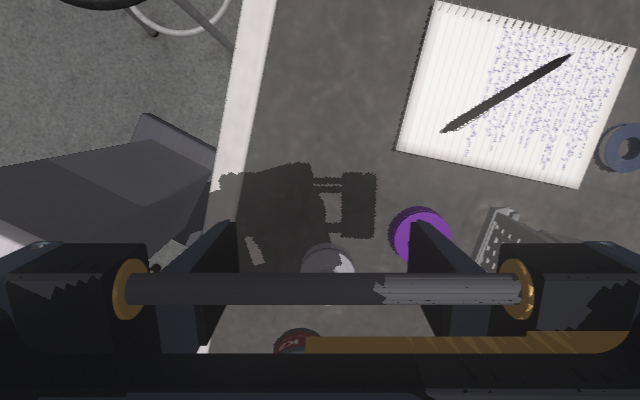

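Weight partly visible at (328,262), purple at (420,235). Moving over the weight.

>>> drive_tool(deltas="0 0 0 1.5 -2.5 -1 9.1;0 0 0 3.5 -6 -3 9.1;0 0 0 5.2 -9 -5 9.1;0 0 0 5.9 -9.95 -6.5 9.1;0 0 0 5.9 -9.95 -6.5 9.1")

```text
time_s: 1.28
ee_pos: [430.0, 306.5, 145.4]
tcp_rot: [[-0.004, 0.878, 0.479], [-0.004, 0.479, -0.878], [-1.0, -0.006, 0.002]]
contact_force: [-1.4, 0.0, -0.1]
width: 91.0
```

Run:
```python
from h import *
o=robot.get_obs();print(o["time_s"],o["ee_pos"],o["tcp_rot"].round(3),o["contact_force"])
im=cv2.cvtColor(read_camera("wrist"),cv2.COLOR_RGB2BGR);cv2.imwrite("pics/w2.png",im)
t=cv2.cvtColor(read_camera("top"),cv2.COLOR_RGB2BGR);cv2.imwrite("pics/t2.png",t)
```

```text
1.2833 [429.97453929 306.50325267 145.39209419] [[-0.004  0.878  0.479]
 [-0.004  0.479 -0.878]
 [-1.    -0.006  0.002]] [-1.35505213  0.00597139 -0.13135719]
```

View pics/w2.png

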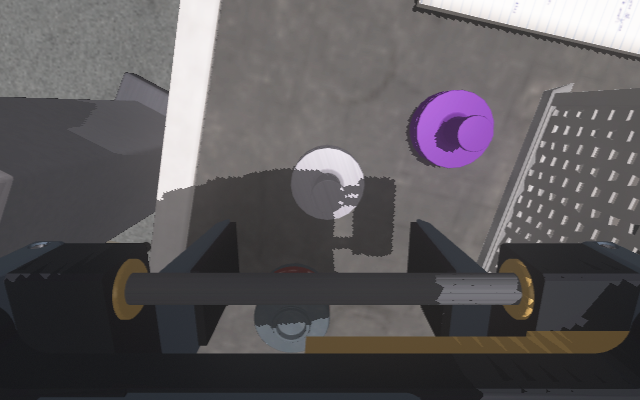

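Run:
```python
from h import *
o=robot.get_obs();print(o["time_s"],o["ee_pos"],o["contact_force"])
im=cv2.cvtColor(read_camera("wrist"),cv2.COLOR_RGB2BGR)
cv2.imwrite("pics/w3.png",cv2.resize(im[130:240,260:400],None,fx=5,fy=5,interpolation=cv2.INTER_CUBIC))
```

```text
1.3833 [430.22740582 309.4111707  148.06163933] [0.20052356 0.06790559 0.04540561]
```

View pics/w3.png

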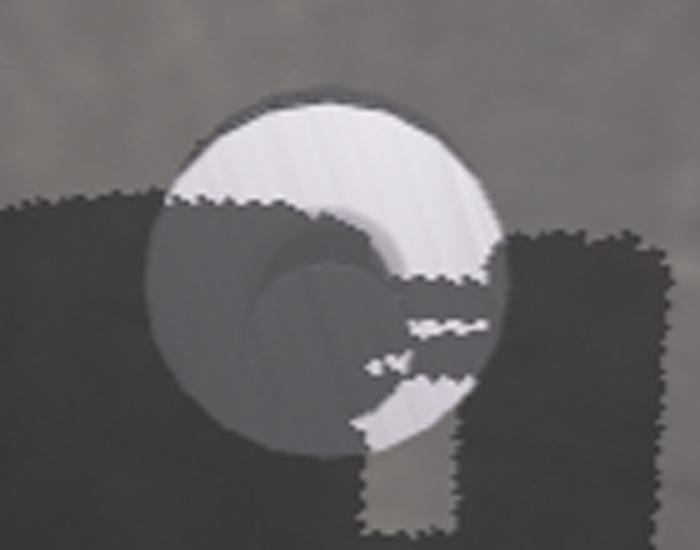

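The body's top disc is centred at crop (326.5,279.5) → (325.2,185.8), and the handle top at crop (325,339) → (324.9,197.7).

Run:
```python
from h import *
o=dict(robot.get_obs());
o["ee_pos"]=np.array([430.23,309.41,148.06])
print(o["time_s"],robot.get_obs()["ee_pos"],o["tcp_rot"].round(4))
print(at("wrist",325.0,185.5,26,o).round(1),at("wrist",324.6,197.5,66,o).round(1))
print(at("top",209.4-.4,215.6-.4,26).round(1))
```

```text
1.4333 [430.31403094 310.17572743 148.68434275] [[-5.000e-04  8.765e-01  4.814e-01]
 [-1.700e-03  4.814e-01 -8.765e-01]
 [-1.000e+00 -1.300e-03  1.200e-03]]
[428.7 317.1  26. ] [428.4 316.6  66. ]
[427.7 312.8  26. ]
```

Run:
```python
from h import *
o=robot.get_obs();print(o["time_s"],o["ee_pos"],o["contact_force"])
im=cv2.cvtColor(read_camera("wrist"),cv2.COLOR_RGB2BGR)
c=im[130:240,260:400]
g=cv2.GaussianBlur(cv2.cvtColor(c,cv2.COLOR_BGR2GRAY),(3,3),0)
h=cv2.HoughCircles(g,cv2.HOUGH_GRADIENT,1,5,param1=60,param2=12,minRadius=33,maxRadius=39)
print(h[0][:4])
for (a,b,r) in h[0][:4]: print(at("wrist",a+260,b+130,26,o).round(1))
cv2.imwrite("pics/w4.png",cv2.resize(c,None,fx=5,fy=5,interpolation=cv2.INTER_CUBIC))
```

```text
1.4333 [430.31403094 310.17572743 148.68434275] [-0.17567157 -0.22074737  0.55633648]
[[63.5 56.5 35.9]]
[428.2 316.3  26. ]
```

View pics/w4.png

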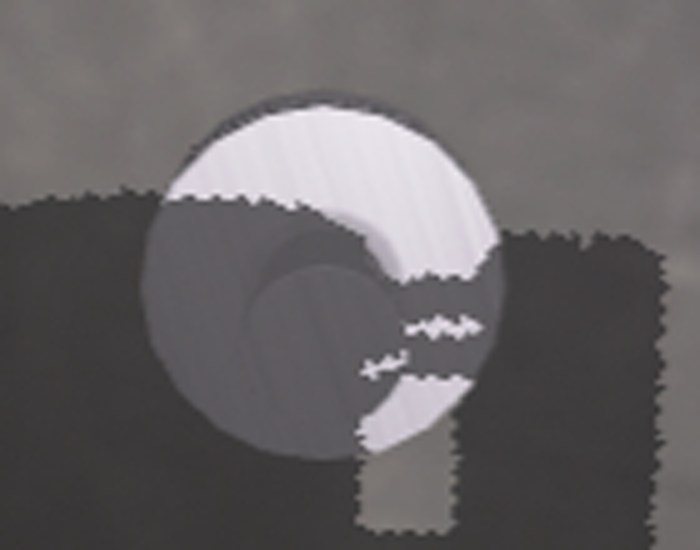

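>>> drive_tool(deltas="0 0 0 -0.2 0.6 -1 9.1;0 0 0 -0.2 0.6 -3.5 9.1;0 0 0 -0.2 0.6 -6.5 9.1;0 0 0 -0.2 0.6 -9.5 9.1;0 0 0 -0.2 0.6 -11 9.1;0 0 0 -0.2 0.6 -11.7 9.1;0 0 0 -0.2 0.6 -11.7 9.1;0 0 0 -0.2 0.6 -11.7 9.1")

```text
time_s: 2.15
ee_pos: [428.4, 317.5, 32.6]
tcp_rot: [[0.001, 0.876, 0.483], [-0.001, 0.483, -0.876], [-1.0, 0.0, 0.001]]
contact_force: [-0.3, 0.6, 0.3]
width: 91.2
```

Run:
```python
from h import *
o=robot.get_obs();print(o["time_s"],o["ee_pos"],o["tcp_rot"].round(4),o["contact_force"])
im=cv2.cvtColor(read_camera("wrist"),cv2.COLOR_RGB2BGR);cv2.imwrite("pics/w5.png",im)
```

```text
2.15 [428.42880141 317.47555986  32.56848946] [[ 6.000e-04  8.757e-01  4.828e-01]
 [-9.000e-04  4.828e-01 -8.757e-01]
 [-1.000e+00  1.000e-04  1.100e-03]] [-0.29847999  0.6045555   0.31955846]
```

View pics/w5.png

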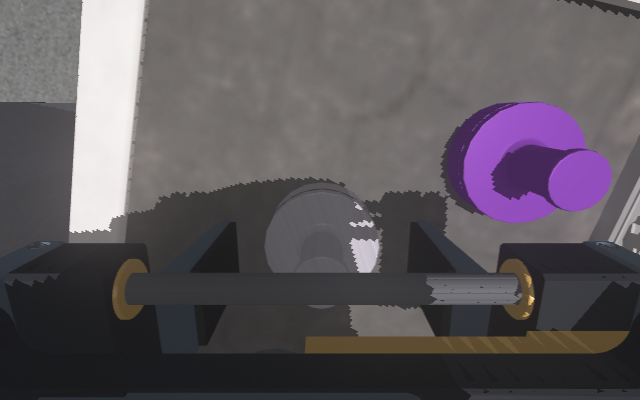

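Weight sits between the fingers, body centre about (322,245), matching the TCP projection. Closing.

>>> drive_tool(deltas="0 0 0 0 0 0 1.5;0 0 0 0 0 0 1.5;0 0 0 0 0 0 1.5;0 0 0 0 0 0 1.5;0 0 0 0 0 0 1.5;0 0 0 0 0 0 1.5;0 0 0 0 0 0 1.5;0 0 0 0 0 0 1.5", newtons=20)

```text
time_s: 2.87
ee_pos: [428.8, 317.5, 33.0]
tcp_rot: [[0.001, 0.876, 0.483], [-0.0, 0.483, -0.876], [-1.0, 0.001, 0.001]]
contact_force: [0.4, 0.3, 0.1]
width: 40.5
```

>>> drive_tool(deltas="0 0 0 0 0 0 1.5;0 0 0 0 0 0 1.5;0 0 0 0 0 0 1.5;0 0 0 0 0 0 1.5;0 0 0 0 0 0 1.5;0 0 0 0 0 0 1.5", newtons=20)

```text
time_s: 3.37
ee_pos: [428.6, 317.3, 33.0]
tcp_rot: [[0.001, 0.876, 0.483], [-0.001, 0.483, -0.876], [-1.0, 0.001, 0.001]]
contact_force: [-1.5, -1.5, 1.9]
width: 21.4
```

>>> drive_tool(deltas="0 0 0 0 0 0.5 1.5;0 0 0 0 0 2 1.5;0 0 0 0 0 4.5 1.5;0 0 0 0 0 7.5 1.5;0 0 0 0 0 10.5 1.5;0 0 0 0 0 13 1.5;0 0 0 0 0 14 1.5;0 0 0 0 0 14 1.5")

```text
time_s: 4.03
ee_pos: [429.6, 318.0, 175.1]
tcp_rot: [[0.004, 0.876, 0.483], [0.002, 0.483, -0.876], [-1.0, 0.004, 0.001]]
contact_force: [1.0, 0.5, -5.2]
width: 21.5
```

Run:
```python
from h import *
im=cv2.cvtColor(read_camera("wrist"),cv2.COLOR_RGB2BGR);cv2.imwrite("pics/w6.png",im)
o=robot.get_obs();print(o["time_s"],o["ee_pos"],o["contact_force"],o["ft_torque"],o["width"])
```

```text
4.0833 [428.75197129 317.44947806 173.18251276] [ 0.51207803 -0.51283477 -5.86401582] [-0.0573015   0.04266765  0.01439385] 21.480798470726448
```

View pics/w6.png

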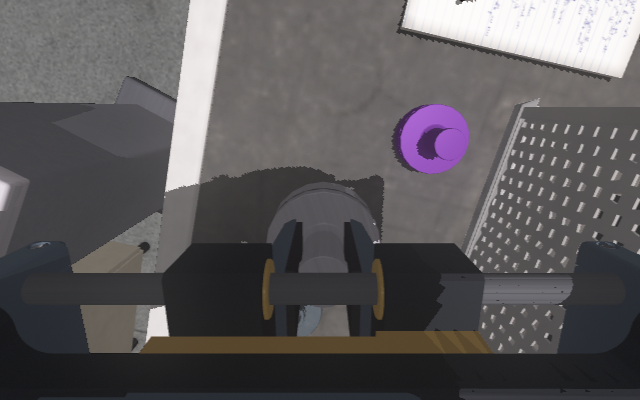

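>>> drive_tool(deltas="0 0 0 0.3 -1 0 1.5;0 0 0 1.1 -4 0 1.5;0 0 0 2.1 -7.5 0 1.5;0 0 0 3.1 -11 0 1.5;0 0 0 4.1 -14.5 0 1.5;0 0 0 5.1 -18 0 1.5;0 0 0 6.1 -21.5 0 1.5;0 0 0 7 -25 0 1.5")

```text
time_s: 4.75
ee_pos: [497.8, 65.1, 171.2]
tcp_rot: [[-0.001, 0.876, 0.483], [-0.0, 0.483, -0.876], [-1.0, -0.001, -0.0]]
contact_force: [1.8, 0.3, -5.9]
width: 21.7
```

>>> drive_tool(deltas="0 0 0 1.3 -4.5 0 1.5;0 0 0 2.3 -8.2 0 1.5;0 0 0 3.3 -11.8 0 1.5;0 0 0 4.3 -15.4 0 1.5;0 0 0 5.3 -19 0 1.5;0 0 0 6.3 -22.5 0 1.5;0 0 0 7.3 -26 0 1.5;0 0 0 8 -28.5 0 1.5")

```text
time_s: 5.42
ee_pos: [576.9, -222.9, 168.7]
tcp_rot: [[-0.003, 0.876, 0.482], [0.001, 0.482, -0.876], [-1.0, -0.003, -0.002]]
contact_force: [0.8, 0.5, -4.7]
width: 21.6
```

>>> drive_tool(deltas="0 0 0 0.4 -1 0 1.5;0 0 0 0.4 -1 0 1.5;0 0 0 0.4 -1 0 1.5;0 0 0 0.4 -1 0 1.5")

```text
time_s: 5.75
ee_pos: [579.9, -232.0, 167.3]
tcp_rot: [[-0.005, 0.876, 0.482], [0.002, 0.482, -0.876], [-1.0, -0.004, -0.004]]
contact_force: [0.4, 0.1, -5.5]
width: 21.8
```

Run:
```python
from h import *
o=robot.get_obs();print(o["time_s"],o["ee_pos"],o["tcp_rot"].round(4),o["contact_force"],o["ft_torque"],o["width"],o["qpos"].round(2))
im=cv2.cvtColor(read_camera("wrist"),cv2.COLOR_RGB2BGR);cv2.imwrite("pics/w7.png",im)
np.savez("w7.npz",**o)
```

```text
5.75 [ 579.86423694 -231.96670947  167.30909772] [[-0.0054  0.8763  0.4818]
 [ 0.0017  0.4818 -0.8763]
 [-1.     -0.0039 -0.0041]] [ 0.37831664  0.06754378 -5.50490109] [-0.04482425  0.03036812  0.02339147] 21.788843748615985 [-0.42  0.32  1.91 -0.    0.91 -0.92]
```

View pics/w7.png

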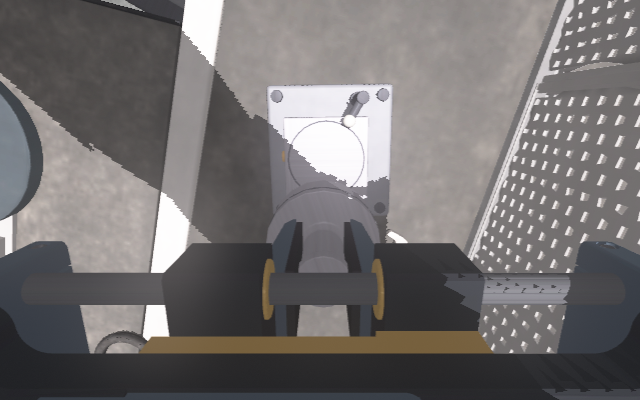

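Run:
```python
from h import *
im=cv2.imread("pics/w7.png")
cv2.imwrite("pics/w7z.png",cv2.resize(im[75:200,255:405],None,fx=5,fy=4.8,interpolation=cv2.INTER_CUBIC))
g=cv2.cvtColor(im,cv2.COLOR_BGR2GRAY)
```

```text
(no output)
```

View pics/w7z.png

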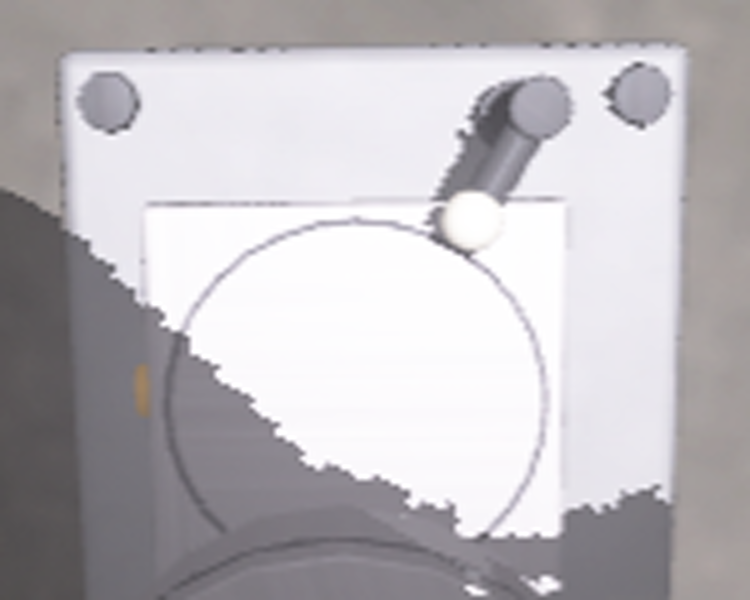

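Plate top-left/right corners at crop (146,205)/(565,203), scribed circle centred at about (356,400), left ball nose at (471,220).

Run:
```python
from h import *
o=dict(np.load("w7.npz"))
f=lambda a,b,z: at("wrist",255+(a+.5)/5-.5,75+(b+.5)/4.8-.5,z,o)
A=f(146,205,50);B=f(565,203,50);C=f(356,400,50);L=f(471,220,62);e1=f(564,500,50)
print("corners",A.round(1),B.round(1),np.linalg.norm(A-B).round(1),"circle",C.round(1),"diam",np.linalg.norm(f(166,400,50)-f(546,400,50)).round(1))
d=B-A;print("yaw",np.degrees(np.arctan2(d[1],d[0])), "yaw tool y",np.degrees(np.arctan2(o["tcp_rot"][1,1],o["tcp_rot"][0,1])))
b1,b2=f(62,52,12),f(686,50,12);d=b2-b1;print("base edge",np.linalg.norm(d).round(1),np.degrees(np.arctan2(d[1],d[0])))
for yw in (29,30):
  y=np.radians(yw);x_=np.array([np.cos(y),np.sin(y),0]);y_=np.array([-x_[1],x_[0],0])
  print(yw,"centre from tip",(L-18.5*x_-32*y_).round(1),"from corners",((A+B)/2-35*y_).round(1))
  print("from edge e1 x:",((e1-C)@x_).round(1))
```

```text
corners [ 520.5 -189.6   50. ] [ 579.9 -156.4   50. ] 68.0 circle [ 566.4 -202.    50. ] diam 63.6
yaw 29.143775742485545 yaw tool y 28.803146012157377
base edge 112.1 29.0358501436217
29 centre from tip [ 566.4 -203.3   62. ] from corners [ 567.2 -203.6   50. ]
from edge e1 x: 35.3
30 centre from tip [ 567.  -203.3   62. ] from corners [ 567.7 -203.3   50. ]
from edge e1 x: 35.0
```

>>> drive_tool(deltas="-0.002 -0.005 0.007 -0.4 0.4 0 1.5;-0.002 -0.005 0.007 -1.5 1.4 -1 1.5;-0.002 -0.005 0.007 -2.5 2.35 -2 1.5;-0.002 -0.005 0.007 -2.5 2.35 -3.5 1.5;-0.002 -0.005 0.007 -2.5 2.35 -5 1.5;-0.002 -0.005 0.007 -2.5 2.35 -6 1.5;-0.002 -0.005 0.007 -2.5 2.35 -6 1.5;-0.002 -0.005 0.007 -2.5 2.35 -6 1.5")

```text
time_s: 6.47
ee_pos: [554.9, -207.8, 107.7]
tcp_rot: [[-0.0, 0.872, 0.489], [-0.0, 0.489, -0.872], [-1.0, -0.001, 0.0]]
contact_force: [-0.7, 0.9, -4.5]
width: 21.2
```

Run:
```python
from h import *
o=robot.get_obs();print(o["time_s"],o["ee_pos"],o["tcp_rot"].round(4),o["contact_force"],o["ft_torque"],o["width"])
im=cv2.cvtColor(read_camera("wrist"),cv2.COLOR_RGB2BGR);cv2.imwrite("pics/w8.png",im[60:360,120:520])
im=cv2.cvtColor(read_camera("top"),cv2.COLOR_RGB2BGR);cv2.imwrite("pics/t8.png",cv2.resize(im[110:230,310:450],None,fx=5,fy=5))
np.savez("w8.npz",**o)
```

```text
6.4667 [ 554.89519661 -207.76774754  107.70306553] [[-4.000e-04  8.723e-01  4.889e-01]
 [-4.000e-04  4.889e-01 -8.723e-01]
 [-1.000e+00 -5.000e-04  2.000e-04]] [-0.71265249  0.87904292 -4.54132428] [-0.05485377 -0.06992498  0.01792741] 21.196143284501932
```

View pics/w8.png

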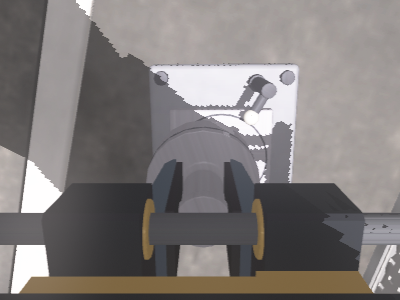

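View pics/t8.png

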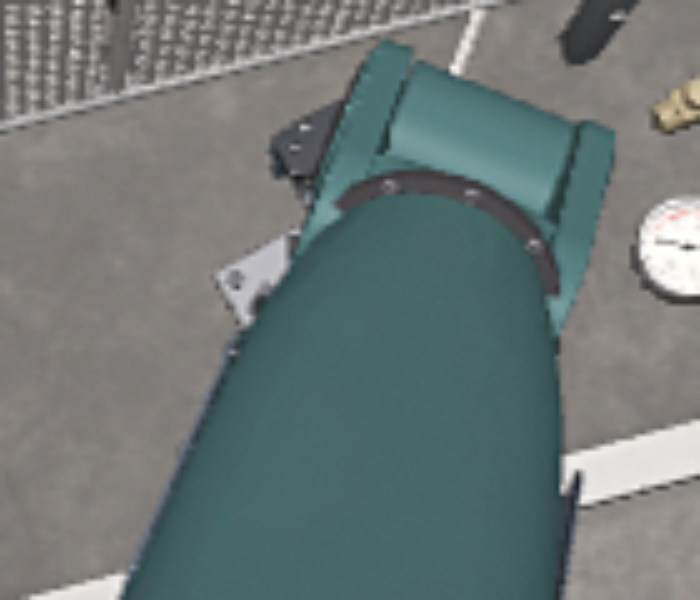

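>>> drive_tool(deltas="0 0 0 0.03 -0.05 -0.5 1.5;0 0 0 0.03 -0.05 -1.2 1.5;0 0 0 0.03 -0.05 -1.7 1.5;0 0 0 0.03 -0.05 -2 1.5;0 0 0 0.03 -0.05 -2.1 1.5;0 0 0 0.03 -0.05 -2.1 1.5;0 0 0 0.03 -0.05 -2.1 1.5")

```text
time_s: 7.15
ee_pos: [555.9, -208.9, 87.6]
tcp_rot: [[0.001, 0.873, 0.489], [-0.001, 0.489, -0.873], [-1.0, 0.001, 0.002]]
contact_force: [-0.7, 0.9, -5.7]
width: 21.6
```

Run:
```python
from h import *
o=robot.get_obs();print(o["time_s"],o["ee_pos"],o["tcp_rot"].round(4),o["contact_force"],o["ft_torque"],o["width"])
im=cv2.cvtColor(read_camera("wrist"),cv2.COLOR_RGB2BGR);cv2.imwrite("pics/w9.png",cv2.resize(im[100:260,220:420],None,fx=4,fy=3.75,interpolation=cv2.INTER_CUBIC))
im=cv2.cvtColor(read_camera("scene"),cv2.COLOR_RGB2BGR);cv2.imwrite("pics/s9.png",cv2.resize(im[180:270,310:430],None,fx=6,fy=6))
np.savez("w9.npz",**o)
```

```text
7.15 [ 555.93727055 -208.85198016   87.55409578] [[ 1.200e-03  8.725e-01  4.886e-01]
 [-1.100e-03  4.886e-01 -8.725e-01]
 [-1.000e+00  5.000e-04  1.500e-03]] [-0.66128038  0.94878011 -5.72464039] [-0.06282576  0.02918205 -0.00562424] 21.58640486276969
```

View pics/w9.png

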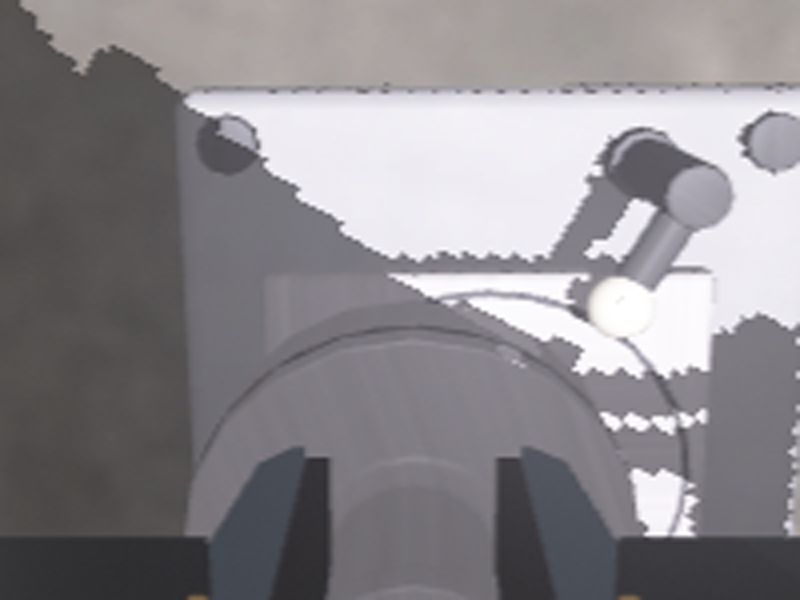

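View pics/s9.png

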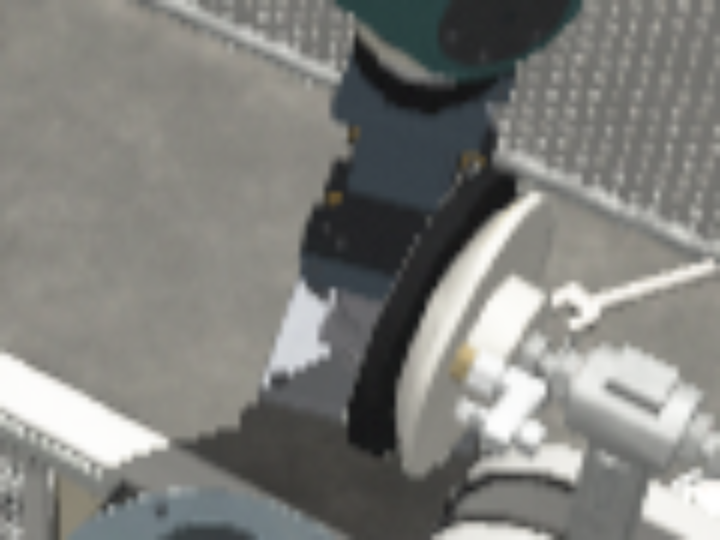

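Run:
```python
from h import *
o=dict(np.load("w9.npz"))
f=lambda a,b,z: at("wrist",220+(a+.5)/4-.5,100+(b+.5)/3.75-.5,z,o)
y=np.radians(29.2);x_=np.array([np.cos(y),np.sin(y),0]);y_=np.array([-x_[1],x_[0],0])
A=f(265,275,50);B=f(712,270,50);L=f(621,306,62)
print("AB",np.linalg.norm(A-B),np.degrees(np.arctan2(*(B-A)[1::-1])))
c1=(A+B)/2-35*y_;c2=L-18.5*x_-32*y_;print(c1.round(1),c2.round(1))
l,r=f(188,530,80.5),f(636,530,80.5);print("width at chord",np.linalg.norm(l-r))
t=f(412,340,80.5);w=t-32*y_; print("weight",w.round(1),"tcp",o["ee_pos"])
for c in(c1,c2): print("weight in stand",((w-c)@x_).round(1),((w-c)@y_).round(1),"tcp in stand",((o["ee_pos"]-c)@x_).round(1),((o["ee_pos"]-c)@y_).round(1))
```

```text
AB 68.22421102143359 29.98298068170178
[ 566.5 -203.2   50. ] [ 566.6 -203.1   62. ]
width at chord 61.58037927637332
weight [ 556.8 -209.7   80.5] tcp [ 555.93727055 -208.85198016   87.55409578]
weight in stand -11.7 -1.0 tcp in stand -12.0 0.2
weight in stand -11.8 -1.0 tcp in stand -12.1 0.2
```

>>> drive_tool(deltas="0 0 0 -0.1 0 -0.15 1.5;0 0 0 -0.1 0 -0.3 1.5;0 0 0 -0.1 0 -0.3 1.5;0 0 0 -0.1 0 -0.3 1.5;0 0 0 -0.1 0 -0.3 1.5")

```text
time_s: 7.67
ee_pos: [555.1, -208.9, 84.8]
tcp_rot: [[0.002, 0.872, 0.489], [-0.001, 0.489, -0.872], [-1.0, 0.001, 0.002]]
contact_force: [-0.1, -0.1, -6.3]
width: 21.3
```

>>> drive_tool(deltas="0 0 0 0 0 -0.03 1.5;0 0 0 0 0 -0.06 1.5;0 0 0 0 0 -0.06 1.5")

```text
time_s: 7.92
ee_pos: [555.1, -208.9, 84.1]
tcp_rot: [[0.002, 0.872, 0.489], [-0.001, 0.489, -0.872], [-1.0, 0.001, 0.002]]
contact_force: [0.1, 0.1, -5.9]
width: 21.4
```

>>> drive_tool(deltas="0 0 0 0 0 -0.03 1.5;0 0 0 0 0 -0.06 1.5;0 0 0 0 0 -0.06 1.5")

```text
time_s: 8.17
ee_pos: [555.1, -208.9, 83.6]
tcp_rot: [[0.002, 0.873, 0.489], [-0.001, 0.489, -0.873], [-1.0, 0.001, 0.002]]
contact_force: [-0.4, -0.2, -2.4]
width: 21.2
```

>>> drive_tool(deltas="0 0 0 0 0 -0.03 1.5;0 0 0 0 0 -0.05 1.5;0 0 0 0 0 -0.05 1.5")

```text
time_s: 8.42
ee_pos: [555.1, -208.8, 83.5]
tcp_rot: [[0.001, 0.873, 0.489], [-0.001, 0.489, -0.873], [-1.0, 0.001, 0.002]]
contact_force: [-3.5, 3.8, 5.0]
width: 21.3
```

>>> drive_tool(deltas="0 0 0 0 0 0.03 1.5;0 0 0 0 0 0.03 3;0 0 0 0 0 0.03 5;0 0 0 0 0 0.03 9.1;0 0 0 0 0 0.03 9.1;0 0 0 0 0 0.03 9.1;0 0 0 0 0 0.03 9.1;0 0 0 0 0 0.03 9.1")

```text
time_s: 9.08
ee_pos: [555.2, -208.8, 83.8]
tcp_rot: [[0.001, 0.872, 0.489], [-0.001, 0.489, -0.872], [-1.0, 0.001, 0.002]]
contact_force: [0.2, 0.2, 0.0]
width: 65.4
```

>>> drive_tool(deltas="0 0 0 0 0 0 9.1;0 0 0 0 0 0 9.1;0 0 0 0 0 0 9.1;0 0 0 0 0 0 9.1;0 0 0 0 0 0 9.1;0 0 0 0 0 0 9.1")

```text
time_s: 9.58
ee_pos: [555.2, -208.8, 83.8]
tcp_rot: [[0.001, 0.872, 0.489], [-0.001, 0.489, -0.872], [-1.0, 0.001, 0.002]]
contact_force: [0.3, -0.2, 0.4]
width: 91.1
```

Run:
```python
from h import *
o=robot.get_obs();print(o["time_s"],o["ee_pos"],o["tcp_rot"].round(4),o["contact_force"],o["ft_torque"],o["width"])
im=cv2.cvtColor(read_camera("wrist"),cv2.COLOR_RGB2BGR);cv2.imwrite("pics/w10.png",cv2.resize(im[100:310,190:450],None,fx=3,fy=2.8,interpolation=cv2.INTER_CUBIC))
np.savez("w10.npz",**o)
```

```text
9.5833 [ 555.15895336 -208.78099803   83.77459375] [[ 1.500e-03  8.725e-01  4.886e-01]
 [-1.000e-03  4.886e-01 -8.725e-01]
 [-1.000e+00  8.000e-04  1.600e-03]] [ 0.26585273 -0.20277081  0.41015293] [-0.0528904   0.02368294 -0.02079626] 91.08053387028457
```

View pics/w10.png

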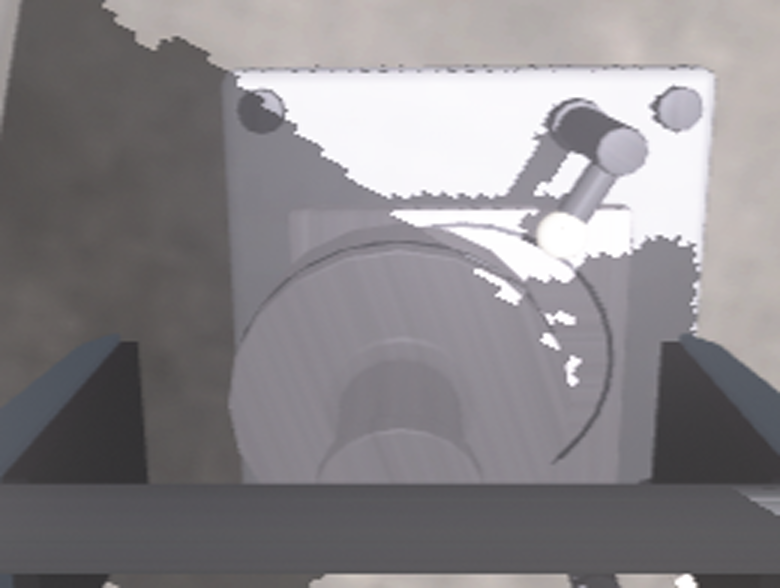

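The weight stands free, about 7 mm clear of the left nose, with fingers either side of it. Descending around the body with a slight tilt so the front fingertip contacts low.

>>> drive_tool(deltas="0.003 -0.006 0 0 0 -0.3 9.1;0.008 -0.015 0 0 0 -0.9 9.1;0.013 -0.025 0 0 0 -1.6 9.1;0.017 -0.03 0 0 0 -2.2 9.1;0.017 -0.03 0 0 0 -2.45 9.1;0.017 -0.03 0 0 0 -2.45 9.1;0.017 -0.03 0 0 0 -2.45 9.1;0.017 -0.03 0 0 0 -2.45 9.1")

```text
time_s: 10.3
ee_pos: [555.3, -208.9, 59.4]
tcp_rot: [[0.032, 0.872, 0.489], [0.016, 0.488, -0.873], [-0.999, 0.035, 0.002]]
contact_force: [-0.3, 0.3, 0.1]
width: 91.0
```

Run:
```python
from h import *
o=robot.get_obs();print(o["time_s"],o["ee_pos"],o["tcp_rot"].round(4),o["contact_force"],o["ft_torque"],o["width"])
im=cv2.cvtColor(read_camera("wrist"),cv2.COLOR_RGB2BGR);cv2.imwrite("pics/w11.png",cv2.resize(im[100:310,190:450],None,fx=3,fy=2.8,interpolation=cv2.INTER_CUBIC))
np.savez("w11.npz",**o)
```

```text
10.3 [ 555.34739067 -208.8541255    59.41773463] [[ 0.0316  0.872   0.4885]
 [ 0.0159  0.4883 -0.8725]
 [-0.9994  0.0353  0.0016]] [-0.32644218  0.26355171  0.07089479] [-0.06221079  0.00833305  0.01641113] 91.03906690652005
```

View pics/w11.png

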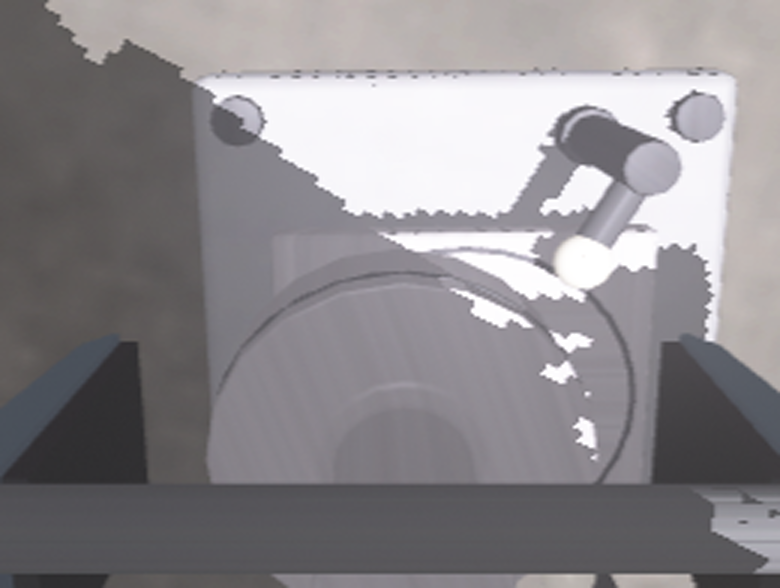

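>>> drive_tool(deltas="0 0 0 0.26 0.15 0 9.1;0 0 0 0.6 0.34 0 9.1;0 0 0 0.9 0.5 0 9.1;0 0 0 1.05 0.59 0 9.1;0 0 0 1.05 0.59 0 9.1;0 0 0 1.05 0.59 0 9.1")

```text
time_s: 10.85
ee_pos: [566.0, -202.8, 59.5]
tcp_rot: [[0.032, 0.872, 0.489], [0.016, 0.489, -0.872], [-0.999, 0.035, 0.002]]
contact_force: [0.1, 0.4, -0.8]
width: 90.9
```

>>> drive_tool(deltas="0 0 0 0.05 0.03 0 9.1;0 0 0 0.1 0.06 0 9.1;0 0 0 0.15 0.08 0 9.1;0 0 0 0.2 0.11 0 9.1;0 0 0 0.25 0.14 0 9.1;0 0 0 0.3 0.17 0 9.1")

```text
time_s: 11.35
ee_pos: [568.7, -201.1, 59.4]
tcp_rot: [[0.031, 0.872, 0.489], [0.016, 0.489, -0.872], [-0.999, 0.035, 0.001]]
contact_force: [-3.5, -0.6, 1.3]
width: 91.3
```

>>> drive_tool(deltas="0 0 0 0.07 0.04 0 9.1;0 0 0 0.14 0.08 0 9.1;0 0 0 0.21 0.12 0 9.1;0 0 0 0.28 0.16 0 9.1;0 0 0 0.35 0.195 0 9.1;0 0 0 0.42 0.235 0 9.1;0 0 0 0.49 0.275 0 9.1")

```text
time_s: 11.93
ee_pos: [573.7, -198.4, 59.4]
tcp_rot: [[0.031, 0.872, 0.489], [0.016, 0.489, -0.872], [-0.999, 0.035, 0.001]]
contact_force: [-3.5, -2.0, 2.0]
width: 90.7
```

Run:
```python
from h import *
o=robot.get_obs();print(o["time_s"],o["ee_pos"],o["contact_force"],o["ft_torque"],o["width"])
im=cv2.cvtColor(read_camera("wrist"),cv2.COLOR_RGB2BGR);cv2.imwrite("pics/w12.png",cv2.resize(im[100:310,190:450],None,fx=3,fy=2.8,interpolation=cv2.INTER_CUBIC))
np.savez("w12.npz",**o)
print(robot.get_obs()["contact_force"])
```

```text
11.9333 [ 573.72066663 -198.37124592   59.4108439 ] [-3.46664948 -1.99706634  1.96170173] [-0.48180976  0.79091817  0.01481079] 90.71520621198647
[-3.74673533 -2.52962484  1.21877228]
```

View pics/w12.png

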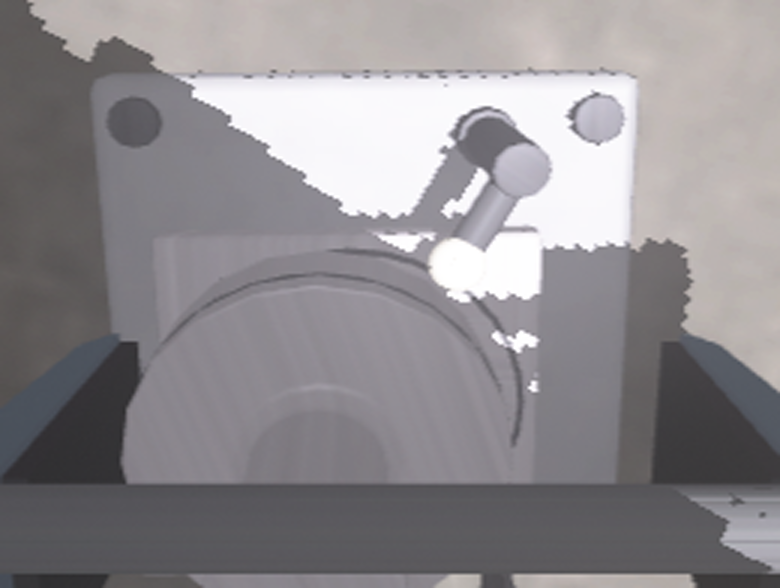

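>>> drive_tool(deltas="0 0 0 0.04 0.025 0 9.1;0 0 0 0.08 0.045 0 9.1;0 0 0 0.12 0.07 0 9.1;0 0 0 0.16 0.09 0 9.1;0 0 0 0.19 0.11 0 9.1")

```text
time_s: 12.4
ee_pos: [575.8, -197.2, 59.4]
tcp_rot: [[0.031, 0.872, 0.489], [0.016, 0.489, -0.872], [-0.999, 0.035, 0.001]]
contact_force: [-3.5, -2.2, 1.3]
width: 91.2
```

>>> drive_tool(deltas="0 0 0 0.025 0.014 0 9.1;0 0 0 0.05 0.028 0 9.1;0 0 0 0.075 0.042 0 9.1")

```text
time_s: 12.65
ee_pos: [576.5, -196.7, 59.4]
tcp_rot: [[0.031, 0.872, 0.489], [0.016, 0.489, -0.872], [-0.999, 0.035, 0.001]]
contact_force: [-3.5, -1.5, 0.7]
width: 91.2
```

>>> drive_tool(deltas="0 0 0 0.02 0.011 0 9.1;0 0 0 0.04 0.022 0 9.1;0 0 0 0.06 0.034 0 9.1")

```text
time_s: 12.9
ee_pos: [577.1, -196.4, 59.4]
tcp_rot: [[0.031, 0.872, 0.489], [0.016, 0.489, -0.872], [-0.999, 0.035, 0.001]]
contact_force: [-3.7, -1.4, 1.2]
width: 90.8
```

Run:
```python
from h import *
o=robot.get_obs();print(o["time_s"],o["ee_pos"],o["contact_force"],o["ft_torque"],o["width"])
im=cv2.cvtColor(read_camera("wrist"),cv2.COLOR_RGB2BGR);cv2.imwrite("pics/w13.png",im);cv2.imwrite("pics/w13z.png",cv2.resize(im[160:270,220:400],None,fx=4.4,fy=4.4,interpolation=cv2.INTER_CUBIC))
```

```text
12.9 [ 577.14834865 -196.40577132   59.41561937] [-3.72081955 -1.39570608  1.15873885] [-0.50490025  0.76317185 -0.01502529] 90.84811969098836
```

View pics/w13z.png

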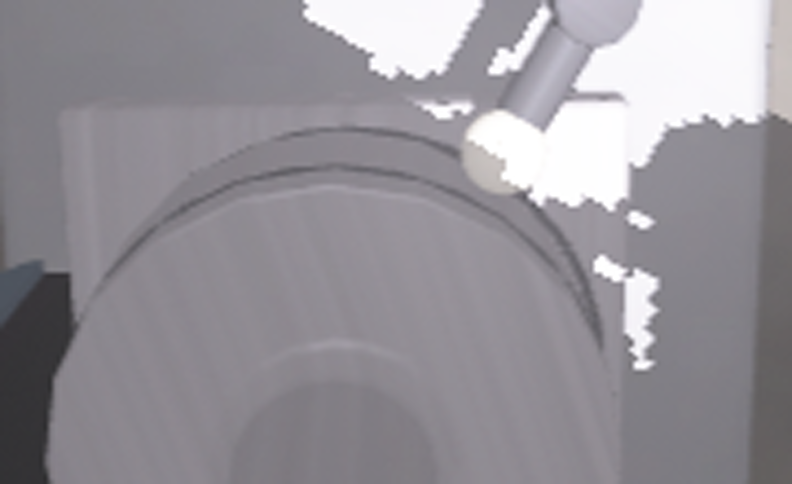

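Run:
```python
from h import *
o=robot.get_obs()
f=lambda a,b,z: at("wrist",220+(a+.5)/4.4-.5,160+(b+.5)/4.4-.5,z,o)
y=np.radians(29.2);x_=np.array([np.cos(y),np.sin(y),0]);y_=np.array([-x_[1],x_[0],0])
s=f(345,128,50);b=f(340,167,50);t=f(335,187,76);L=f(502,151,62)
c=L-18.5*x_-32*y_
print("ctr from tip",c.round(1),"from circle top",(s-32*y_).round(1))
for n,p in (("base z50",b),("base z52",f(340,167,52)),("top",t),("topz74",f(335,187,74))): print(n,((p-32*y_-c)@x_).round(1),((p-32*y_-c)@y_).round(1))
print("tcp",((o['ee_pos']-c)@x_).round(2),((o['ee_pos']-c)@y_).round(2))
# body top left and right chord at row 450
l,r=f(48,440,76),f(612,400,76);print(((l-c)@x_).round(1),((l-c)@y_).round(1),((r-c)@x_).round(1),((r-c)@y_).round(1))
```

```text
ctr from tip [ 566.4 -203.3   62. ] from circle top [ 566.7 -203.2   50. ]
base z50 -0.4 -4.9
base z52 -0.4 -4.4
top 0.1 -0.2
topz74 -0.0 -0.8
tcp 12.75 0.76
-31.6 3.5 29.9 7.3
```

>>> drive_tool(deltas="0 0 0 0.015 0.008 0 9.1;0 0 0 0.03 0.016 0 9.1;0 0 0 0.03 0.016 0 9.1")

```text
time_s: 13.2
ee_pos: [577.5, -196.2, 59.4]
tcp_rot: [[0.031, 0.872, 0.489], [0.016, 0.489, -0.872], [-0.999, 0.035, 0.001]]
contact_force: [-3.1, -1.6, 1.1]
width: 91.1
```

>>> drive_tool(deltas="0 0 0 0.015 0.008 0 9.1;0 0 0 0.03 0.016 0 9.1;0 0 0 0.03 0.016 0 9.1")

```text
time_s: 13.45
ee_pos: [577.8, -196.0, 59.4]
tcp_rot: [[0.031, 0.872, 0.489], [0.016, 0.489, -0.872], [-0.999, 0.035, 0.001]]
contact_force: [-4.0, -1.6, 0.9]
width: 91.2
```

>>> drive_tool(deltas="0 0 0 0.015 0.008 0 9.1;0 0 0 0.03 0.016 0 9.1;0 0 0 0.03 0.016 0 9.1")

```text
time_s: 13.7
ee_pos: [578.1, -195.9, 59.4]
tcp_rot: [[0.031, 0.872, 0.489], [0.016, 0.489, -0.872], [-0.999, 0.035, 0.001]]
contact_force: [-4.0, -3.0, 2.0]
width: 91.0
```

>>> drive_tool(deltas="0 0 0 0.015 0.008 0 9.1;0 0 0 0.03 0.016 0 9.1;0 0 0 0.03 0.016 0 9.1")

```text
time_s: 13.95
ee_pos: [578.3, -195.8, 59.4]
tcp_rot: [[0.031, 0.872, 0.489], [0.016, 0.489, -0.872], [-0.999, 0.035, 0.001]]
contact_force: [-4.3, -3.5, 1.6]
width: 90.9
```

>>> drive_tool(deltas="0 0 0 0.015 0 0 9.1;0 0 0 0.03 0 0 9.1;0 0 0 0.03 0 0 9.1")

```text
time_s: 14.2
ee_pos: [578.4, -195.9, 59.4]
tcp_rot: [[0.031, 0.872, 0.489], [0.016, 0.489, -0.872], [-0.999, 0.034, 0.001]]
contact_force: [-5.0, -3.3, 2.8]
width: 91.2
```

>>> drive_tool(deltas="0 0 0 0.015 0 0 9.1;0 0 0 0.03 0 0 9.1;0 0 0 0.03 0 0 9.1")

```text
time_s: 14.45
ee_pos: [578.4, -195.9, 59.3]
tcp_rot: [[0.03, 0.872, 0.489], [0.016, 0.489, -0.872], [-0.999, 0.034, 0.001]]
contact_force: [-5.7, -3.1, 2.4]
width: 90.9
```

>>> drive_tool(deltas="0 0 0 0.025 0.014 0 9.1;0 0 0 0.05 0.028 0 9.1;0 0 0 0.05 0.028 0 9.1")

```text
time_s: 14.7
ee_pos: [578.8, -195.7, 59.3]
tcp_rot: [[0.03, 0.872, 0.489], [0.016, 0.489, -0.872], [-0.999, 0.034, 0.001]]
contact_force: [-5.6, -3.9, 1.7]
width: 90.9
```

Run:
```python
from h import *
o=robot.get_obs()
for i in range(2):
    print(o["time_s"],o["ee_pos"],o["contact_force"]);im=read_camera("wrist");o=robot.get_obs()
print(o["time_s"],o["ee_pos"],o["contact_force"])
im=cv2.cvtColor(im,cv2.COLOR_RGB2BGR)
cv2.imwrite("pics/w14z.png",cv2.resize(im[160:270,220:400],None,fx=4.4,fy=4.4,interpolation=cv2.INTER_CUBIC))
```

```text
14.7 [ 578.81190133 -195.7367126    59.34608162] [-5.57664023 -3.8672323   1.67114312]
14.75 [ 578.78368149 -195.75425053   59.35166379] [-6.15468423 -4.09774532  2.0495131 ]
14.8 [ 578.78278235 -195.76054074   59.33075782] [-6.09658845 -4.73085025  2.03364196]
```

View pics/w14z.png

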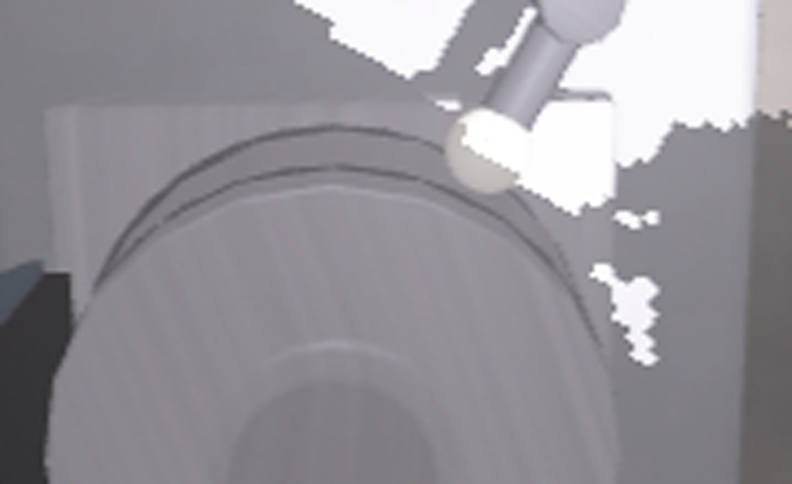

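>>> drive_tool(deltas="0 0 0 0.02 -0.005 0 9.1;0 0 0 0.04 -0.005 0 9.1;0 0 0 0.04 -0.005 0 9.1")

```text
time_s: 15.05
ee_pos: [578.8, -195.8, 59.3]
tcp_rot: [[0.029, 0.872, 0.489], [0.016, 0.489, -0.872], [-0.999, 0.033, 0.0]]
contact_force: [-4.9, -2.2, 4.6]
width: 90.7
```

```bash
cat > fr.py <<'E'
from h import *
y=np.radians(29.2);x_=np.array([np.cos(y),np.sin(y),0]);y_=np.array([-x_[1],x_[0],0])
o=robot.get_obs();F=[]
for i in range(3):
    F.append(o["contact_force"]);read_camera("wrist");o=robot.get_obs()
F.append(o["contact_force"]);F=np.array(F)
print(o["time_s"],o["ee_pos"],"along",(-F@x_).round(2),"lat",(F@y_).round(2),"means",(-F@x_).mean().round(2),(F@y_).mean().round(2),o["width"])
E
python3 fr.py
```

```text
15.2 [ 578.82865618 -195.78793389   59.2848038 ] along [5.3  6.81 7.18 6.35] lat [0.48 0.49 0.73 0.24] means 6.41 0.48 91.09794135987934
```

>>> drive_tool(deltas="0 0 0 0.04 0.018 0.01 9.1;0 0 0 0.05 0.024 0.01 9.1;0 0 0 0.06 0.03 0.01 9.1;0 0 0 0.065 0.034 0.01 9.1;0 0 0 0.065 0.034 0.01 9.1")

```text
time_s: 15.62
ee_pos: [578.9, -195.6, 59.2]
tcp_rot: [[0.028, 0.872, 0.49], [0.016, 0.489, -0.872], [-0.999, 0.032, -0.0]]
contact_force: [-7.7, -5.1, 1.9]
width: 91.1
```

```bash
python3 fr.py
```

```text
15.7667 [ 578.94799483 -195.66430235   59.26229257] along [9.21 8.62 9.16 9.01] lat [-0.74 -1.03 -1.5  -0.6 ] means 9.0 -0.97 91.05834061534885
```

```bash
python3 fr.py;python3 fr.py;python3 fr.py;python3 fr.py
```

```text
15.9167 [ 578.9706397  -195.65539996   59.3055173 ] along [9.01 8.92 8.35 9.01] lat [-0.6  -1.25 -0.95 -1.21] means 8.82 -1.0 90.8804535076081
16.0667 [ 578.92693966 -195.63269796   59.24010919] along [9.01 8.86 9.18 8.34] lat [-1.21 -0.51 -0.95 -1.01] means 8.85 -0.92 91.16176214612099
16.2167 [ 578.91878697 -195.63054054   59.24084143] along [8.34 8.79 9.41 9.76] lat [-1.01 -1.65 -0.88 -0.57] means 9.08 -1.03 91.20521801683851
16.3667 [ 578.95323642 -195.60446451   59.25555715] along [9.76 8.49 9.69 8.91] lat [-0.57 -1.06 -1.36 -1.14] means 9.21 -1.03 91.16651382961264
```

```bash
python3 fr.py;python3 fr.py
```

```text
16.5167 [ 578.94173184 -195.62804984   59.25066115] along [8.91 8.69 9.91 9.42] lat [-1.14 -1.37 -1.22 -1.48] means 9.23 -1.3 90.52372788711503
16.6667 [ 578.93054809 -195.63903167   59.24889194] along [9.42 9.78 7.71 8.72] lat [-1.48 -0.67 -2.28 -0.67] means 8.91 -1.28 91.27395186676272
```

>>> drive_tool(deltas="0 0 0 0.045 0.01 0.01 9.1;0 0 0 0.045 0.01 0.01 9.1;0 0 0 0.045 0.01 0.01 9.1;0 0 0 0.045 0.01 0.01 9.1")

```text
time_s: 17.0
ee_pos: [578.9, -195.6, 59.2]
tcp_rot: [[0.027, 0.871, 0.49], [0.016, 0.489, -0.872], [-1.0, 0.031, -0.001]]
contact_force: [-7.3, -3.3, 2.1]
width: 90.9
```

```bash
python3 fr.py;python3 fr.py
```

```text
17.15 [ 578.93826398 -195.66830584   59.24215924] along [7.98 8.06 8.42 8.2 ] lat [ 0.71 -0.08 -1.13 -0.35] means 8.16 -0.21 91.23884164795162
17.3 [ 578.91791945 -195.64368712   59.21238537] along [8.2  8.28 7.69 7.22] lat [-0.35  0.51  0.11 -0.95] means 7.85 -0.17 90.86165045094567
```

```bash
for i in 1 2 3 4 5; do python3 fr.py; done
```

```text
17.45 [ 578.94273554 -195.69676352   59.23686103] along [7.22 8.18 7.89 8.55] lat [-0.95 -1.08  0.31 -0.9 ] means 7.96 -0.65 90.92761020791393
17.6 [ 578.94465463 -195.6516971    59.22645299] along [8.55 6.95 9.08 8.15] lat [-0.9  -0.64  0.05 -0.47] means 8.18 -0.49 91.1061111754758
17.75 [ 578.9277452  -195.65110454   59.22574172] along [8.15 8.56 8.64 7.66] lat [-0.47  0.18 -1.3  -1.13] means 8.25 -0.68 91.07648310385365
17.9 [ 578.90590761 -195.64955795   59.20742842] along [7.66 7.32 7.24 7.97] lat [-1.13 -0.44 -0.25 -1.02] means 7.55 -0.71 91.00579273075921
18.05 [ 578.91964356 -195.67435654   59.22564196] along [7.97 8.11 7.9  8.68] lat [-1.02 -2.13 -1.46 -0.86] means 8.16 -1.37 90.85959387069397
```

>>> drive_tool(deltas="0 0 0 0.027 0.002 0.01 9.1;0 0 0 0.027 0.002 0.01 9.1;0 0 0 0.027 0.002 0.01 9.1;0 0 0 0.027 0.002 0.01 9.1")

```text
time_s: 18.38
ee_pos: [578.9, -195.7, 59.2]
tcp_rot: [[0.026, 0.871, 0.49], [0.016, 0.49, -0.872], [-1.0, 0.031, -0.001]]
contact_force: [-4.9, -3.5, 1.9]
width: 91.0
```

```bash
for i in 1 2 3 4 5 6 7; do python3 fr.py; done
python3 - <<'E'
from h import *
im=cv2.cvtColor(read_camera("wrist"),cv2.COLOR_RGB2BGR);cv2.imwrite("pics/w15.png",im[80:330,150:480])
E
```

```text
18.5333 [ 578.9066281  -195.6825619    59.22068863] along [5.99 7.4  7.17 7.28] lat [-0.65 -0.8  -0.12 -0.13] means 6.96 -0.42 91.34502177291924
18.6833 [ 578.87837389 -195.67869108   59.20551526] along [7.28 6.27 6.31 6.13] lat [-0.13  0.11  0.32 -0.1 ] means 6.5 0.05 90.97312694820442
18.8333 [ 578.87668474 -195.67531625   59.18770863] along [6.13 6.04 7.15 6.93] lat [-0.1  -0.05 -0.2  -0.58] means 6.56 -0.23 91.10556577546296
18.9833 [ 578.87253415 -195.70635519   59.22972437] along [6.93 6.52 6.51 5.85] lat [-0.58  0.37  0.23 -0.77] means 6.45 -0.19 90.87816613002734
19.1333 [ 578.92005751 -195.67282226   59.25011814] along [5.85 5.95 6.07 6.27] lat [-0.77  0.06 -0.96 -0.3 ] means 6.03 -0.49 91.29521125021915
19.2833 [ 578.91270973 -195.66377793   59.22342682] along [6.27 5.22 6.52 5.91] lat [-0.3   0.83 -0.46 -0.69] means 5.98 -0.16 90.97556070599944
19.4333 [ 578.90761263 -195.70576245   59.22248475] along [5.91 6.3  6.17 6.66] lat [-0.69  0.04 -0.76 -1.26] means 6.26 -0.67 90.84847059488018
```

View pics/w15.png

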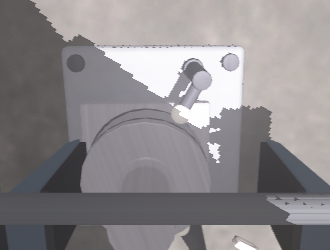

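Balanced pressing has been held at three levels for over 1 s each. Withdrawing to mid-gap, then up.

>>> drive_tool(deltas="0 0 0 -0.05 -0.03 0 9.1;0 0 0 -0.2 -0.11 0 9.1;0 0 0 -0.5 -0.28 0 9.1;0 0 0 -0.85 -0.475 0 9.1;0 0 0 -1.1 -0.61 0 9.1;0 0 0 -1.15 -0.64 0 9.1;0 0 0 -1.15 -0.64 0 9.1;0 0 0 -1.15 -0.64 0 9.1")

```text
time_s: 20.15
ee_pos: [567.4, -202.2, 59.3]
tcp_rot: [[0.026, 0.872, 0.49], [0.016, 0.489, -0.872], [-1.0, 0.031, -0.001]]
contact_force: [-0.4, 0.0, 0.5]
width: 91.0
```

>>> drive_tool(deltas="0 0 0 0 0 0.4 9.1;0 0 0 0 0 1.5 9.1;0 0 0 0 0 3.5 9.1;0 0 0 0 0 6 9.1;0 0 0 0 0 8.5 9.1;0 0 0 0 0 10.5 9.1;0 0 0 0 0 11 9.1;0 0 0 0 0 11 9.1")

```text
time_s: 20.82
ee_pos: [568.4, -202.5, 171.5]
tcp_rot: [[0.03, 0.871, 0.49], [0.014, 0.49, -0.872], [-0.999, 0.033, 0.002]]
contact_force: [0.7, -0.5, 0.7]
width: 90.8
```

>>> drive_tool(deltas="-0.016 0.026 0 0.3 -0.6 0 9.1;-0.016 0.026 0 1.2 -2.2 0 9.1;-0.016 0.026 0 2 -3.6 0 9.1;-0.016 0.026 0 2 -3.6 0 9.1;-0.016 0.026 0 2 -3.6 0 9.1;-0.016 0.026 0 2 -3.6 0 9.1")

```text
time_s: 21.32
ee_pos: [587.6, -237.9, 170.5]
tcp_rot: [[0.002, 0.872, 0.49], [-0.001, 0.49, -0.872], [-1.0, 0.001, 0.002]]
contact_force: [-0.5, -0.4, 0.4]
width: 90.8
```

Run:
```python
from h import *
o=robot.get_obs();print(o["time_s"],o["ee_pos"],o["tcp_rot"].round(4),o["contact_force"])
im=cv2.cvtColor(read_camera("wrist"),cv2.COLOR_RGB2BGR);cv2.imwrite("pics/w16.png",im);cv2.imwrite("pics/w16z.png",cv2.resize(im[60:240,230:420],None,fx=4,fy=3.3,interpolation=cv2.INTER_CUBIC))
np.savez("w16.npz",**o)
```

```text
21.3167 [ 587.61200436 -237.88439991  170.50609625] [[ 2.100e-03  8.719e-01  4.896e-01]
 [-9.000e-04  4.896e-01 -8.719e-01]
 [-1.000e+00  1.400e-03  1.800e-03]] [-0.50967839 -0.38553176  0.40902728]
```

View pics/w16z.png

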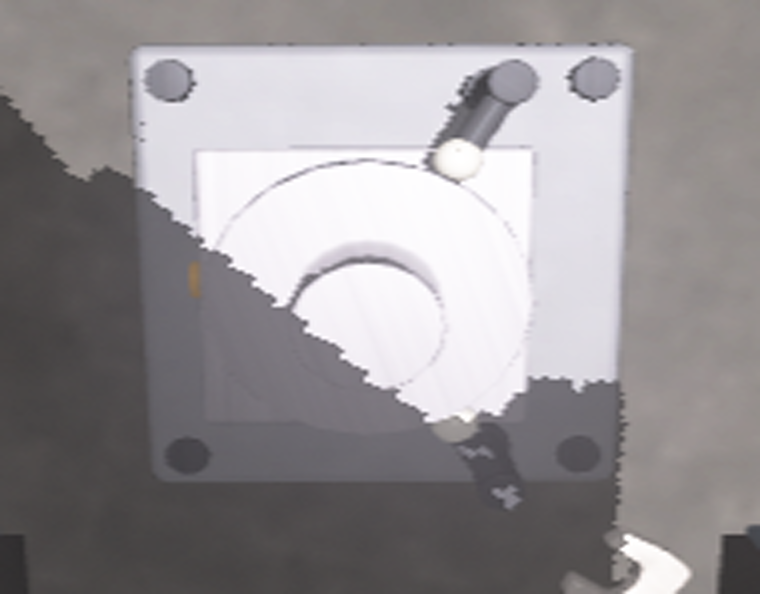

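Weight is upright at crop (367,296), between both noses at (458,160) and (458,428). Numerical check:

Run:
```python
from h import *
o=dict(np.load("w16.npz"))
f=lambda a,b,z: at("wrist",230+(a+.5)/4-.5,60+(b+.5)/3.3-.5,z,o)
y=np.radians(29.2);x_=np.array([np.cos(y),np.sin(y),0]);y_=np.array([-x_[1],x_[0],0])
L=f(458,160,62);R=f(457,428,62);c=(L+R)/2-18.5*x_
P=np.mean([f(*p,50) for p in [(196,150),(534,150),(527,421),(205,421)]],0)
w=f(367,296,76);h=f(367,327,116)
print("noses",np.linalg.norm(L-R).round(1),"ctr",c.round(1),"plate",P.round(1),"body",w.round(1),"handle",h.round(1))
for n,p in (("body",w),("handle",h)):
  for q in (c,P): print(n,((p-q)@x_).round(1),((p-q)@y_).round(1))
print("w-L",np.linalg.norm((w-L)[:2]).round(1),np.linalg.norm((w-R)[:2]).round(1))
```

```text
noses 65.2 ctr [ 567.5 -203.5   62. ] plate [ 567.2 -203.    50. ] body [ 566.7 -201.5   76. ] handle [ 567.4 -202.7  116. ]
body 0.3 2.1
body 0.3 1.5
handle 0.3 0.8
handle 0.4 0.2
w-L 35.2 39.4
```

>>> drive_tool(deltas="0 0 0 -1 2.5 2 9.1;0 0 0 -3 6 4 9.1;0 0 0 -5 9.5 6 9.1;0 0 0 -7 13 8 9.1;0 0 0 -8 16.5 10 9.1;0 0 0 -8 20 11 9.1;0 0 0 -8 23.5 11 9.1;0 0 0 -8 27 11 9.1")

```text
time_s: 22.03
ee_pos: [506.9, 34.4, 282.0]
tcp_rot: [[0.005, 0.872, 0.49], [-0.001, 0.49, -0.872], [-1.0, 0.004, 0.003]]
contact_force: [1.2, -0.2, -0.2]
width: 91.2
```

>>> drive_tool(deltas="0 0 0 0 1 0 9.1;0 0 0 0 1 0 9.1;0 0 0 0 1 0 9.1;0 0 0 0 1 0 9.1")

```text
time_s: 22.37
ee_pos: [506.7, 43.8, 281.7]
tcp_rot: [[0.004, 0.872, 0.49], [-0.001, 0.49, -0.872], [-1.0, 0.003, 0.003]]
contact_force: [-1.0, -1.1, -0.2]
width: 91.0
```

Run:
```python
from h import *
im=cv2.cvtColor(read_camera("top"),cv2.COLOR_RGB2BGR);cv2.imwrite("pics/t17.png",im);cv2.imwrite("pics/t17z.png",cv2.resize(im[130:210,330:440],None,fx=7,fy=7,interpolation=cv2.INTER_CUBIC))
o=robot.get_obs();print(o["time_s"],o["ee_pos"],o["contact_force"])
```

```text
22.4167 [506.79688272  43.53721715 281.7123552 ] [ 0.08656627 -0.51792595  0.23809675]
```

View pics/t17z.png

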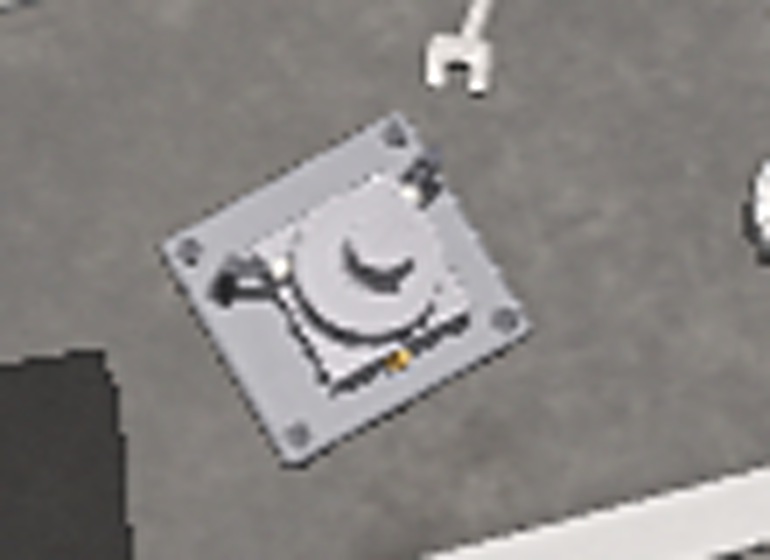

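View pics/t17.png

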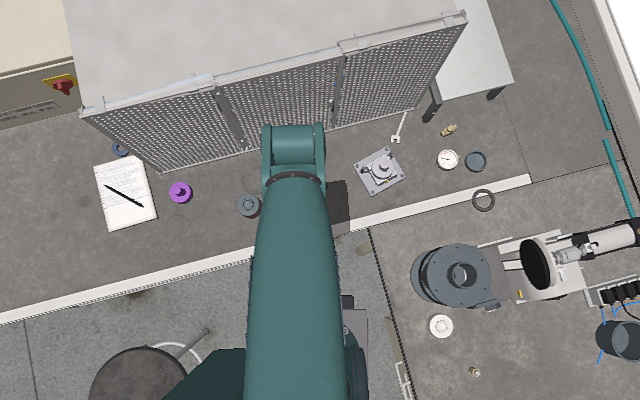

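```bash
python3 -c "
from rig import sign_off
print(sign_off())"
```

```text
the job is handed in; nothing more can be done
None
```

I calibrated the load cell and signed the job off at about 22.4 s of the 70 s allowed. The steel weight is standing upright, centred against both posts.

**What I did:** I lifted the weight by its handle and stood it down gently about 12 mm in front of the plate's centre; the tool read about +5 N upward at touchdown. I then let go of the handle. Next I lowered the open fingers around the body and pushed it back low down with the front finger until it touched both posts.

**Pressing:** The push needed about 3.9 N to slide the weight before it reached the posts. I then held it at about 9, 8 and 6.3 N, for more than a second each. The sideways force stayed within about 1.4 N of zero on average.
- If plate friction still took its full share, each post had about 5, 4 and 2.5 N.
- If that friction relaxed during the hold, each post had at most the full push, about 9 N, still under the 12 N limit.
- The load on each post is inferred from the wrist force, not measured at the posts.

**Last checks:** With the arm clear, both views show the weight upright, centred and against both noses with no overhang.
- **Position along the plate:** the wrist view puts it about 0.3 mm from centre.
- **Sideways position:** the views disagree. The handle reads 0.2 to 0.8 mm off and the body's edge 1.5 to 2.1 mm off. The top view leans the other way.
- **How I read that:** the body-edge figures would mean the weight overlaps a post, so I took the spread as calibration error. The forces also only balance if both posts are touched.

The purple look-alike, canister and gauge appear in place in the final top view. The arm hid the brass weight there, so I didn't recheck it; the arm passed well above it.

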